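# Take the used filter out of the bench dust extractor

## Task

Take the used filter out of the dust extractor: squeeze the two snap tabs together to unclip the sloping cover and lay the cover flat, tabs up, on the middle of the card pad. Then swing the clamp arm inside back over centre until it stays open, lift the filter cartridge out and set it flat in the tray, handle up. Leave the stapler, the glue tube and the black tape alone.

Things in the scene. Friction and masses are not known exactly. Their poses are not given: they have to be found in the camera images.
- extractor: Grey bench dust extractor, fixed. Origin on the bench under its filter box; x points away from the working side. The open box (172 x 148 mm, 68 deep, 6 mm walls) slopes: its rim rises 0.47 rad (27 deg) towards +x, rim centre 120 mm above the origin. 'Box frame': origin at rim centre, x up the slope, y as the body's, z the slope's normal, leaning to the robot. A 64 mm column stands at x = +112 mm.
- intake (a point): Fixed: front end of the extractor's intake duct (76 mm dia., level, axis along the extractor's x), which overhangs the box from the column; underside 342 mm above the bench. It leaves no room for a vertical gripper over the box: work along the slope's normal.
- seat (a point): Fixed point of the extractor, 20 mm above the rim's centre along the slope's normal: cover_grip is within 3 mm of it while the cover is on.
- cover_grip (a point): Point half-way between the cover's two snap tabs, 20 mm above the underside of its plate. Axes: z the plate's normal (as the box frame when fitted), y from right tab to left. Loose cover, plate 170 x 148 x 4 mm, about 0.19 kg, with two ribs 14 mm deep below that reach into the box; off the box it stands on them, this point 34 mm up. Comes off along the normal with both tabs kept squeezed.
- tab_left (a joint): Travel of the tab at the cover's +y, m: 0 sprung out (tongue under a catch in the box wall), free of the catch from 0.006, 0.009 home. Spring 2.4 to 6 N; squeeze with 15 to 30 N. The tab is an upright plate 26 mm wide (x), 34 mm proud of the cover's top face, outer face at y = +28 mm: 56 mm over both tabs, 38 mm when home.
- tab_right (a joint): The same for the tab at the cover's -y, outer face at y = -28 mm.
- clamp (a joint): Angle of the over-centre clamp arm inside the box, rad: 0 closed on the filter, 2.0 fully open (arm standing up at the box's upper end). A spring drives it to the nearer end: below 1.0 shut, above 1.0 it snaps open by itself; about 2 N at the grip. The hinge is parallel to the box's y; opening swings the grip up along the normal, then up-slope.
- clamp_hinge (a point): Centre of the clamp's hinge, fixed: in the box frame x = +62, y = 0, z = -24 mm.
- clamp_grip (a point): Centre of the black grip block at the clamp arm's end, 16 x 14 mm (x, y), 26 mm high, 60 mm from the hinge. Closed, its axes are those of the box frame and it sits in the box at x = +2, z = -17 mm. The filter's top face is 17 mm below it, so fingertips may go 12 mm below it. Pinched across y it can pivot between the fingers as they follow the arc.
- filter_grip (a point): Centre of the handle of the filter cartridge (loose, 84 x 112 x 30 mm, paper pleats on top, about 0.22 kg). The handle is a rib 36 x 14 mm (x, y), 30 mm high on the middle of its top; this point is 15 mm above that top and 45 mm above the underside. In the box: axes as the box frame, x = -38, z = -19 mm, 2 mm play each side in y, resting on the box's lower wall; comes out along the normal.
- card_pad: Flat, pale, six-sided pad of card, about 196 mm across, 9 mm thick (not the thin, darker scrap lying near), fixed on the bench on one side of the extractor. Origin at the centre of its underside.
- tray: Shallow open tray, 190 x 160 mm outside (x, y), 30 mm high, walls and floor 4 mm, fixed on the bench on the other side. Origin at the centre of its underside.
- stapler: Bystander: red stapler, 34 x 151 mm (x, y), 50 mm high, loose in front of the extractor. Origin at the centre of its underside.
- black_tape: Bystander: small black tape roll, 55 mm across, 19 mm high, loose, behind and to the left of the extractor. Origin at the centre of its underside.
- glue_tube: Bystander: red and white glue tube, 43 x 146 mm (x, y), 29 mm high, loose, behind and to the right of the extractor. Origin at the centre of its underside.

How it is judged (in metres and radians):
On the way, in this order (a step that is already met when the one before it is completed fails the run):
1. both snap tabs are squeezed in while the cover is still on the box (value of joint each of tab_left, tab_right above 0.006 m and distance between cover_grip and seat below 0.012 m), for 0.1 s.
2. the cover lies flat on the card pad, tabs up, let go, the clamp still shut (horizontal distance between cover_grip and card_pad below 0.05 m and height (world z) of cover_grip below 0.052 m and angle between cover_grip's own z axis and vertical below 0.12 rad and contact force between the fingers and cover below 0.1 N and value of joint clamp below 0.3 rad), for 0.2 s.
3. the clamp arm is swung open while the filter is still in the box (value of joint clamp above 1.8 rad and distance between filter_grip and seat below 0.07 m), for 0.2 s.
At the end, for the whole second after the job is handed in: The cover lies flat on the card pad, tabs up (within 0.12 rad, its centre within 50 mm of the pad's centre); the clamp arm stands open (over 1.8 rad); the filter cartridge lies flat on the tray's floor, handle up (within 0.1 rad); both are let go and at rest (horizontal distance between cover_grip and card_pad below 0.05 m and height (world z) of cover_grip below 0.052 m and angle between cover_grip's own z axis and vertical below 0.12 rad and contact force between the fingers and cover below 0.1 N and value of joint clamp above 1.8 rad and x of filter_grip in the frame of tray between -0.06 and 0.06 m and y of filter_grip in the frame of tray between -0.045 and 0.045 m and height (world z) of filter_grip below 0.055 m and angle between filter_grip's own z axis and vertical below 0.1 rad and contact force between the fingers and filter below 0.1 N and linear speed of each of filter, cover below 0.02 m/s); the robot touches nothing.
It fails at once if the stapler is shifted by more than 30 mm (distance of stapler from where it was at the start of the episode above 0.03 m).
It fails at once if the black tape roll is shifted by more than 30 mm (distance of black_tape from where it was at the start of the episode above 0.03 m).
It fails at once if the glue tube is shifted by more than 30 mm (distance of glue_tube from where it was at the start of the episode above 0.03 m).
It also fails if it takes over 72 s, if anything falls off the work surface, if the arm or the gripper's body presses on something with over 40 N, if the wrist force passes 120 N, or if a joint passes its speed limit or range.

## Robot

A 6-joint arm with a two-finger parallel gripper is mounted at the origin on the work surface; the furniture and walls round the work are solid. World frame = base frame: x ahead of the robot, y to its left, z up, the work surface at z = 0. Lengths are in m, angles in degrees, forces in N, time in s.
With the tool pointing down it reaches from about 0.3 to 0.75 m from the base axis. Payload 8.5 kg.
Tool frame: the origin (TCP) lies at the very end of the fingers, on their centre line; the grasp point (between the pads) lies 19 mm behind it; z points along the fingers, y is the line along which they close (so a half turn about z gives the same grasp; the last joint's range is limited). The gripper opens to 85 mm and grips with 20 to 120 N. Pads are 22 mm wide; open, the fingers measure 114 mm over their backs; the gripper's body (76 mm by 85 mm) begins 54 mm behind the grasp point. The pads swing forward as they close: fully open they stand 13 mm farther back than shut.
Start: joints at [-86.935, 21.807, 74.336, -0, 83.858, -12.336], TCP at [0.146, -0.53, 0.231] pointing down, gripper open.
Joint ranges: [-178.18, 178.18], [-50.72, 133.34], [12.68, 142.11], [-81.47, 261.47], [9.98, 163.14], [-165.26, 165.26]. Speed limits (degrees/s): [136.94, 136.94, 180, 180, 180, 180].

## Interface

Orientations are given as a 3x3 rotation matrix whose columns are the frame's x, y, z axes.
In Python, from rig import env, optics, spotter gives the robot as it stands.
- The arm moves only by the shell command python3 -m crank 'ROWS' [FORCE]. ROWS is JSON, one flat list of numbers, 5 for each row, row after row: the finger opening in cm, from 0 to 8.54, then the shift along the tool's x, y, z in cm, then the turn about the tool's z in rad. A call has exactly 8 rows; each row shifts and turns the commanded pose from where the row before left it, along the tool's axes as they then stand; what a row does not reach is not made up. A row lasts 1/12 s, in which the tool goes at most 41.7 mm and 7.16 degrees, less where a joint would pass 70% of its speed; a pose out of reach is approached as far as the arm can. A call is refused whole if a number of a shift passes 4.17 or a number of a turn 0.125, either way. A call with a gripper value outside its range is refused whole. The fingers move at their own pace and stop on an object; FORCE is the grip in N (left out, the last holds). Time passes only in rows, so rows that do not move let the fingers close, or fill a call up. It gives the time, the measured TCP pose, the force, the opening and the grip force at its end, in the units of the state.
- env.observe(): the state, without advancing time (a new reading comes with each control period).
- optics.get_image(name): name is "scene" or "top" or "wrist"; returns a dict with "color" (420x560x3 uint8, red, green, blue), "intrinsics" (3x3 intrinsics, pixels), "pose" (4x4, takes a point from camera to world coordinates). Camera axes: x right, y up, looking along -z (the intrinsics and any distortion apply to the point x, -y, -z); pixel columns grow to the right and rows downward; lengths in m; the calibration is good to about 2 mm. A picture is of the moment at which its call begins. There is no depth.
- env.close_job(): hands the job in; it is judged then, once.
Trained networks look in a picture, given as the dict that the camera call returned (one of the last four; its "shot" number tells which), for a name from the list of things; names that differ only in an ending like _2 or _b are one class to them, and where a whole thing is asked for, a point or a joint stands for the part that bears it (a point fixed in the world has none). Each returns a list of dicts, best first, with "score" (0 to 1); they miss things now and then, are a little off and sometimes report something else, mostly with a low value. They report only what shows in the picture. A call takes as long as a camera call.
- spotter.look_for(picture, query): "at" ([column, row] as shares, 0 to 1, of the picture: columns of its width, rows of its height, amid what is visible of it).
The state is a dict: "time_s": time; "q": joint angles; "qvel": joint speeds; "joint_efforts": joint torques, N m; "position": TCP position; "tool_rot": TCP orientation; "ft_force": force on the tool from outside, world axes, zero at the start; "wrist_torque": the same for the moment, N m; "grip_width": finger opening in m; "gripper_force": force on a finger pad.
Only numpy, scipy, OpenCV 4.12 (cv2) and the standard library are available. Lean on these libraries where they do the work, as an engineer would, in place of code of your own. Each camera call takes 0.05 s, during which the arm holds its last target. There are 200 camera calls.

## Working session

There is one attempt and no reset: what is moved stays moved. The work goes in short steps, Python scripts to look and compute and a shell command to move; the robot and the scene stay as the last step left them, time stands still between calls to the robot, and variables do not carry over. Pictures are saved under pics/ and viewed, at most 10 in all, crops included, and the job is handed in when it is done.

```bash
mkdir -p pics; ls; cat > h.py <<'E'
import numpy as np, cv2
from rig import env, optics, spotter
np.set_printoptions(precision=4,suppress=True)
def ray(p,uv):
    K=np.array(p["intrinsics"]);T=np.array(p["pose"])
    d=np.array([(uv[0]-K[0,2])/K[0,0],-(uv[1]-K[1,2])/K[1,1],-1.]);return T[:3,3],T[:3,:3]@d
def onz(p,uv,z):
    o,d=ray(p,uv);return o+d*(z-o[2])/d[2]
def proj(p,X):
    K=np.array(p["intrinsics"]);T=np.array(p["pose"])
    c=(np.asarray(X)-T[:3,3])@T[:3,:3];return np.array([K[0,2]-K[0,0]*c[0]/c[2],K[1,2]+K[1,1]*c[1]/c[2]])
def save(p,n): cv2.imwrite('pics/'+n+'.png',p["color"][:,:,::-1])
E
python3 - <<'E'
from h import *
t=optics.get_image("top");s=optics.get_image("scene")
big=np.hstack([t["color"],s["color"]])
save(t,'top0');save(s,'sc0')
for p in (t,s):
    print(np.array(p["pose"]),np.array(p["intrinsics"]), [k for k in p])
    for q in "extractor cover_grip tab_left tab_right card_pad tray stapler black_tape glue_tube clamp_grip filter_grip".split():
        for r in spotter.look_for(p,q)[:2]: print(q,np.array(r["at"])*[560,420],round(r["score"],2))
E
```

```text
pics
[[ 0.0075  0.994  -0.1087  0.3977]
 [-1.      0.007  -0.0049 -0.0133]
 [-0.0042  0.1087  0.9941  1.4784]
 [ 0.      0.      0.      1.    ]] [[412.7071   0.     274.0782]
 [  0.     412.7071 211.8967]
 [  0.       0.       1.    ]] ['color', 'intrinsics', 'pose', 'shot']
extractor [269.808 186.606] 0.84
cover_grip [264.992 216.804] 0.72
card_pad [182.616 225.708] 0.74
tray [357.616 236.796] 0.94
stapler [281.4  262.92] 0.57
glue_tube [346.304 189.714] 0.54
[[-0.7373  0.2949 -0.6078 -0.2229]
 [-0.6753 -0.344   0.6524  0.798 ]
 [-0.0167  0.8914  0.4528  0.7644]
 [ 0.      0.      0.      1.    ]] [[467.4095   0.     268.826 ]
 [  0.     467.4095 206.3501]
 [  0.       0.       1.    ]] ['color', 'intrinsics', 'pose', 'shot']
extractor [240.408 200.508] 0.6
cover_grip [187.376 281.316] 0.71
cover_grip [262.976 238.812] 0.57
tab_left [254.296 236.082] 0.44
tab_right [269.304 229.992] 0.56
tab_right [292.096 223.188] 0.55
card_pad [180.376 329.994] 0.9
tray [330.904 230.286] 0.62
stapler [311.304 286.314] 0.59
black_tape [185.808 278.418] 0.61
glue_tube [290.808 222.18 ] 0.52
clamp_grip [189.224 278.502] 0.39
```

```bash
python3 - <<'E'
import cv2
t=cv2.imread('pics/top0.png')[120:300,120:420]; cv2.imwrite('pics/top0c.png',cv2.resize(t,None,fx=2.66,fy=2.66,interpolation=cv2.INTER_CUBIC))
t=cv2.imread('pics/sc0.png')[130:400,100:420]; cv2.imwrite('pics/sc0c.png',cv2.resize(t,None,fx=2.2,fy=2.2,interpolation=cv2.INTER_CUBIC))
E
```

```text
(no output)
```

View pics/top0c.png

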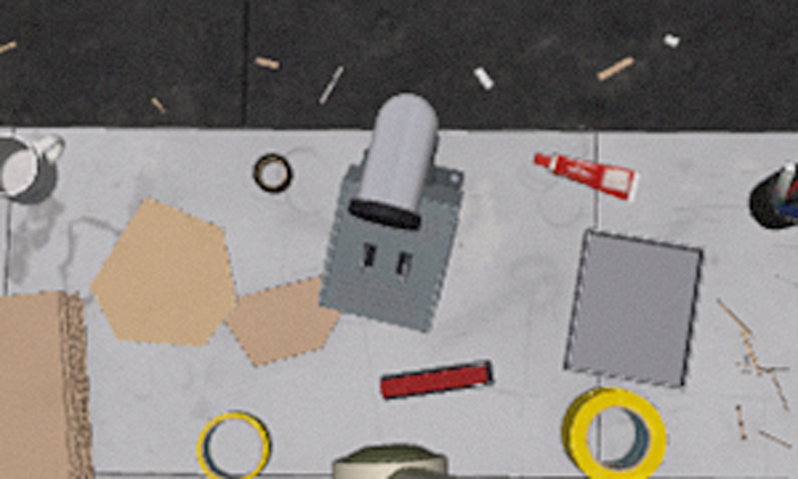

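View pics/sc0c.png

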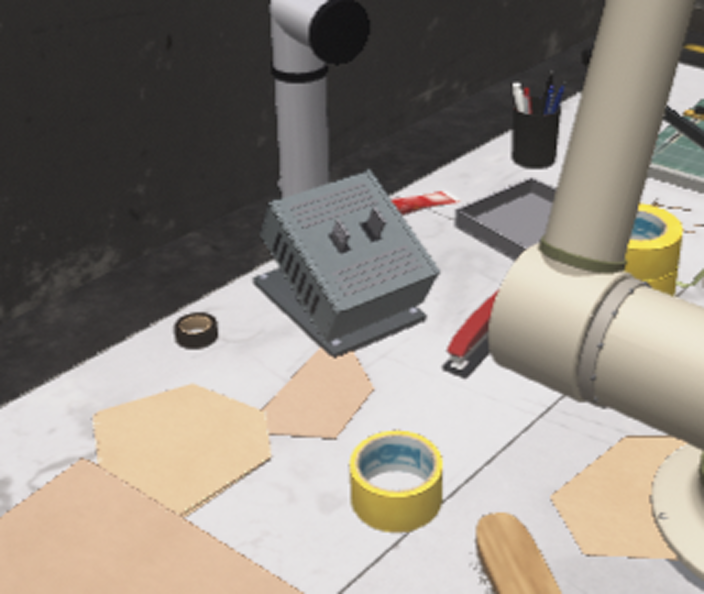

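```bash
cat >> h.py <<'E'
from scipy.optimize import least_squares
def box(e):
    x,y,w=e;c,s=np.cos(w),np.sin(w);W=np.array([[c,-s,0],[s,c,0],[0,0,1]])
    a=.47;R=W@np.array([[np.cos(a),0,-np.sin(a)],[0,1,0],[np.sin(a),0,np.cos(a)]])
    return np.array([x,y,.12]),R
E
python3 - <<'E'
from h import *
t=optics.get_image("top");s=optics.get_image("scene")
ct=lambda L:[np.array(a)/2.66+120 for a in L]
cs=lambda L:[np.array(a)/2.2+[100,130] for a in L]
obs=[(t,u,m) for u,m in zip(ct([(320,303),(428,332),(369,245),(405,251)]),[(-85,74,4),(-85,-74,4),(0,25,38),(0,-25,38)])]
obs=obs[:2]
obs+=[(s,u,m) for u,m in zip(cs([(264,212),(370,172),(438,270),(332,312)]),[(85,74,4),(85,-74,4),(-85,-74,4),(-85,74,4)])]
def f(e):
    o,R=box(e);return np.concatenate([proj(p,o+R@(np.array(m)/1e3))-u for p,u,m in obs])
r=least_squares(f,[.55,0,-.2]);print(r.x,r.fun.reshape(-1,2))
P=[onz(t,u,.009)[:2] for u in ct([(148,197),(222,232),(237,298),(205,346),(115,340),(90,288)])]
print(np.array(P));print('pad',np.mean(P,0))
(c),rad=cv2.minEnclosingCircle(np.float32(P));print(c,rad)
T=np.array([onz(t,u,.03)[:2] for u in ct([(588,230),(704,248),(684,387),(565,369)])]);print('tray',T,T.mean(0),np.linalg.norm(T-np.roll(T,1,0),axis=1))
o,R=box(r.x)
for m in [(0,28,38),(0,-28,38)]: print(proj(t,o+R@(np.array(m)/1e3))*1-120, (proj(t,o+R@(np.array(m)/1e3))-120)*2.66,(proj(s,o+R@(np.array(m)/1e3))-[100,130])*2.2)
S=[onz(t,u,.05)[:2] for u in ct([(381,388),(492,372)])];print('stapler',S)
E
```

```text
[ 0.5317  0.0265 -0.2226] [[-2.5734  0.602 ]
 [-0.4882 -0.2872]
 [ 0.9702 -4.2822]
 [-1.6884 -1.0886]
 [ 0.0628  0.697 ]
 [ 1.8114  0.5035]]
[[0.6205 0.3491]
 [0.5735 0.2475]
 [0.4845 0.2251]
 [0.4202 0.2662]
 [0.4272 0.3867]
 [0.4965 0.4229]]
pad [0.5037 0.3162]
(0.5147560834884644, 0.32110878825187683) 0.10947353392839432
tray [[ 0.577  -0.2426]
 [ 0.554  -0.396 ]
 [ 0.3711 -0.3659]
 [ 0.3933 -0.2106]] [ 0.4739 -0.3038] [0.1865 0.1551 0.1854 0.1569]
[134.0709  98.3649] [356.6285 261.6505] [338.9252 227.4963]
[150.9807 102.3072] [401.6087 272.1371] [377.8154 213.5833]
stapler [array([0.3672, 0.0296]), array([ 0.3888, -0.1136])]
```

```bash
python3 -m crank '[8.5,0,0,-4,0.061, 8.5,0,0,-4,0.061, 8.5,0,0,-4,0.061, 8.5,0,0,-4,0.061, 8.5,0,0,-4,0.061, 8.5,0,0,-4,0.061, 8.5,0,0,-4,0.061, 8.5,0,0,-4,0.061]'; python3 - <<'E'
from h import *
s=env.observe();print(s["position"],np.array(s["tool_rot"]),s["q"])
t=optics.get_image("top")
print(onz(t,np.array([385,210])/2.66+120,.38),onz(t,np.array([385,215])/2.66+120,.342))
R=np.array(s["tool_rot"]);print((np.array([.42,-.095,.55])-s["position"])@R*100)
E
```

```text
time_s: 2.02
position: [0.1461, -0.5294, 0.5494]
tool_rot: [[0.977, -0.213, 0.0], [-0.213, -0.977, -0.003], [0.001, 0.002, -1.0]]
ft_force: [-0.2, -1.1, 0.9]
grip_width: 0.0849
gripper_force: 0.0
[ 0.1461 -0.5294  0.5494] [[ 0.9772 -0.2125  0.0001]
 [-0.2125 -0.9772 -0.0025]
 [ 0.0007  0.0024 -1.    ]] [-86.9283  24.4178  18.3257   0.0008 137.1117  15.343 ]
[0.5526 0.0175 0.38  ] [0.5527 0.0185 0.342 ]
[ 17.5352 -48.2643  -0.1677]
```

```bash
python3 -m crank '[8.5,1.3,-3.7,0,0, 8.5,1.3,-3.7,0,0, 8.5,1.3,-3.7,0,0, 8.5,1.3,-3.7,0,0, 8.5,1.3,-3.7,0,0, 8.5,1.3,-3.7,0,0, 8.5,1.3,-3.7,0,0, 8.5,1.3,-3.7,0,0]';  python3 -m crank '[8.5,1.5,-3.7,0,0, 8.5,1.5,-3.7,0,0, 8.5,1.5,-3.7,0,0, 8.5,1.5,-3.7,0,0, 8.5,1.5,-3.7,0,0, 8.5,0,0,0,0, 8.5,0,0,0,0, 8.5,0,0,0,0]'; python3 - <<'E'
from h import *
s=env.observe();print(s["q"])
w=optics.get_image("wrist");save(w,'w1')
for q in "extractor cover_grip tab_left tab_right card_pad tray stapler glue_tube intake".split():
        for r in spotter.look_for(w,q)[:2]: print(q,np.array(r["at"])*[560,420],round(r["score"],2))
E
```

```text
time_s: 2.73
position: [0.3102, -0.2612, 0.5465]
tool_rot: [[0.978, -0.21, 0.0], [-0.21, -0.978, -0.0], [0.0, 0.0, -1.0]]
ft_force: [1.3, 0.1, 1.0]
grip_width: 0.0848
gripper_force: 0.0
time_s: 3.4
position: [0.4219, -0.0981, 0.5463]
tool_rot: [[0.978, -0.209, -0.0], [-0.209, -0.978, -0.0], [-0.0, 0.0, -1.0]]
ft_force: [-0.5, -0.0, 0.4]
grip_width: 0.0852
gripper_force: 0.0
[-28.8276   8.6005  42.0692  -0.0153 129.3383  73.2445]
extractor [117.6   25.62] 0.81
cover_grip [187.376  84.504] 0.57
tab_left [167.104  89.292] 0.7
tab_right [202.608  90.216] 0.74
tab_right [394.296  69.09 ] 0.5
card_pad [ 49.504 127.596] 0.77
card_pad [119.784  28.014] 0.33
tray [395.192  69.888] 0.83
stapler [257.488 159.18 ] 0.9
intake [121.688  24.906] 0.77
```

View pics/w1.png

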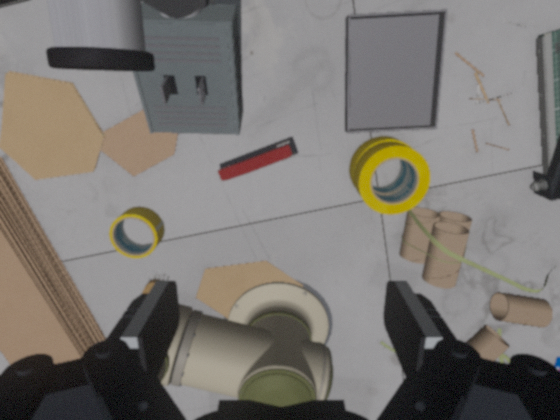

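```bash
python3 -m crank '[8.5,3.5,0,0,0, 8.5,3.5,0,0,0, 8.5,3.5,0,0,0, 8.5,3.5,0,0,0, 8.5,3.5,0,0,0, 8.5,3.5,0,0,0, 8.5,3.5,0,0,0, 8.5,0,0,0,0]'; python3 -c "
from h import *
print(env.observe()['q'])"
```

```text
time_s: 4.57
position: [0.6186, -0.1399, 0.4923]
tool_rot: [[0.978, -0.21, 0.024], [-0.21, -0.978, -0.004], [0.024, -0.001, -1.0]]
ft_force: [0.7, -0.6, -1.6]
grip_width: 0.0848
gripper_force: 0.0
[-23.5691  33.0611  12.9596   0.4813 132.6546  78.8585]
```

```bash
python3 -m crank '[8.5,3.6,0,-2,0, 8.5,3.6,0,-2,0, 8.5,3.6,0,-2,0, 8.5,3.6,0,-2,0, 8.5,0,0,0,0, 8.5,0,0,0,0,8.5,0,0,0,0,8.5,0,0,0,0]'; python3 -c "
from h import *
print(env.observe()['q'])"
```

```text
time_s: 5.23
position: [0.6497, -0.1452, 0.4841]
tool_rot: [[0.972, -0.21, 0.105], [-0.208, -0.978, -0.024], [0.108, 0.001, -0.994]]
ft_force: [0.8, -0.2, 0.7]
grip_width: 0.0849
gripper_force: 0.0
[-23.202   34.0703  12.7151   1.4024 127.1277  79.8069]
```

```bash
python3 -m crank '[8.5,3,0,-3,0, 8.5,3,0,-3,0, 8.5,3,0,-3,0, 8.5,3,0,-3,0, 8.5,3,0,-3,0, 8.5,3,0,-3,0,8.5,3,0,-3,0,8.5,3,0,-3,0]'; python3 -c "
from h import *
print(env.observe()['q'])"
```

```text
time_s: 5.9
position: [0.6379, -0.1407, 0.5437]
tool_rot: [[0.942, -0.21, 0.262], [-0.202, -0.978, -0.058], [0.268, 0.002, -0.963]]
ft_force: [-1.0, -0.4, 0.1]
grip_width: 0.085
gripper_force: 0.0
[-24.0287  29.1293  12.7335   3.6263 122.8362  80.4475]
```

```bash
python3 -m crank '[8.5,3.5,0,-2.2,0, 8.5,3.5,0,-2.2,0, 8.5,3.5,0,-2.2,0, 8.5,3.5,0,-2.2,0, 8.5,3.5,0,-2.2,0, 8.5,3.5,0,-2.2,0,8.5,3.5,0,-2.2,0,8.5,3.5,0,-2.2,0]'; python3 -c "
from h import *
s=env.observe();print(s['q']);z=np.array(s['tool_rot'])[:,2];print(np.arccos(-z[2]),np.arctan2(z[1],z[0]))"
```

```text
time_s: 6.57
position: [0.6542, -0.1429, 0.5802]
tool_rot: [[0.884, -0.21, 0.418], [-0.189, -0.978, -0.093], [0.428, 0.003, -0.904]]
ft_force: [-0.3, 0.4, 0.5]
grip_width: 0.0848
gripper_force: 0.0
[-24.4075  26.9661  12.7307   5.6058 115.326   81.2101]
0.4424279292160123 -0.2182683833256383
```

```bash
python3 -m crank '[8.5,3.5,0,-2.2,0, 8.5,1,0,-0.6,0, 8.5,-4,0,0,0, 8.5,-4,0,0,0, 8.5,-4,0,0,0, 8.5,-4,0,0,0,8.5,-4,0,0,0,8.5,-4,0,0,0]';  python3 -m crank '[8.5,-4,0,0,0, 8.5,0,-3.5,0,0, 8.5,0,-3.5,0,0, 8.5,0,-3.5,0,0, 8.5,0,-3.5,0,0, 8.5,0,0,0,0, 8.5,0,0,0,0, 8.5,0,0,0,0]';  python3 - <<'E'
from h import *
s=env.observe();print(s['q']);z=np.array(s['tool_rot'])[:,2];print(np.arccos(-z[2]),np.arctan2(z[1],z[0]))
w=optics.get_image("wrist");save(w,'w2');np.save('w2.npy',np.array([0]));import pickle;pickle.dump({k:w[k] for k in w},open('w2.pkl','wb'))
for q in "extractor cover_grip tab_left tab_right card_pad tray stapler intake".split():
        for r in spotter.look_for(w,q)[:2]: print(q,np.array(r["at"])*[560,420],round(r["score"],2))
E
```

```text
time_s: 7.23
position: [0.4599, -0.1012, 0.4891]
tool_rot: [[0.872, -0.21, 0.441], [-0.186, -0.978, -0.098], [0.452, 0.003, -0.892]]
ft_force: [0.5, -0.6, 1.2]
grip_width: 0.0851
gripper_force: 0.0
time_s: 7.9
position: [0.4563, 0.0421, 0.4716]
tool_rot: [[0.873, -0.209, 0.441], [-0.185, -0.978, -0.097], [0.451, 0.003, -0.892]]
ft_force: [-0.4, -0.8, -0.3]
grip_width: 0.0851
gripper_force: 0.0
[-8.5646 -3.73   71.8228 -1.761  85.1229 93.2101]
0.4684416797231601 -0.21734935764688157
extractor [289.912  81.606] 0.92
cover_grip [285.096 213.612] 0.7
tab_left [264.488 218.4  ] 0.46
tab_right [416.416 118.314] 0.31
card_pad [109.592 264.684] 0.8
tray [477.12  211.302] 0.91
tray [263.312 219.408] 0.53
stapler [338.8  298.62] 0.61
intake [288.68   82.908] 0.87
```

View pics/w2.png

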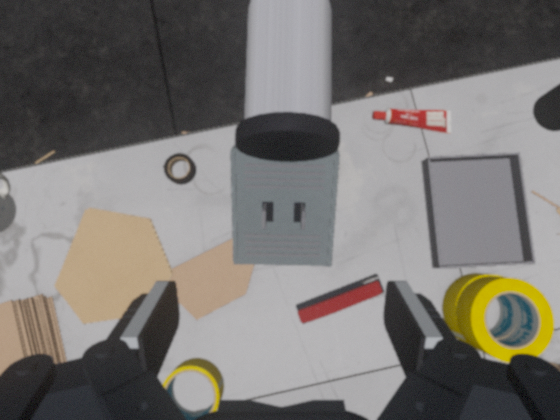

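```bash
cat > fit.py <<'E'
from h import *
import pickle
w=pickle.load(open('w2.pkl','rb'))
ct=lambda L:[np.array(a)/2.66+120 for a in L]
cs=lambda L:[np.array(a)/2.2+[100,130] for a in L]
t=optics.get_image("top");s=optics.get_image("scene")
obs=[(t,u,m) for u,m in zip(ct([(320,303),(428,332)]),[(-85,74,4),(-85,-74,4)])]
obs+=[(s,u,m) for u,m in zip(cs([(370,172),(438,270),(332,312)]),[(85,-74,4),(-85,-74,4),(-85,74,4)])]
obs+=[(w,np.array(u),m) for u,m in zip([(233.5,264),(332.5,265)],[(-85,74,4),(-85,-74,4)])]*2
def f(e):
    o,R=box(e);return np.concatenate([proj(p,o+R@(np.array(m)/1e3))-u for p,u,m in obs])
r=least_squares(f,[.55,0,-.2],loss='soft_l1');print(r.x,r.fun.reshape(-1,2))
np.save('e.npy',r.x)
o,R=box(r.x)
im=cv2.resize(w["color"][120:300,180:380],None,fx=4,fy=4,interpolation=cv2.INTER_CUBIC)[:,:,::-1].copy()
for m in [(-85,74,4),(-85,-74,4),(85,-74,4),(13,28,38),(-13,28,38),(13,-28,38),(-13,-28,38),(13,28,4),(-13,28,4),(13,-28,4),(-13,-28,4)]:
    u=(proj(w,o+R@(np.array(m)/1e3))-[180,120]+.5)*4;cv2.circle(im,tuple(int(v) for v in u),2,(0,0,255),-1)
cv2.imwrite('pics/fit.png',im[:600])
E
python3 fit.py
```

```text
[ 0.5317  0.021  -0.2245] [[-0.9919  0.5492]
 [ 1.0787 -0.2558]
 [-0.3268 -1.7499]
 [ 1.3278 -0.1006]
 [ 3.2272 -0.4527]
 [-0.2469 -0.2567]
 [-0.2418  0.1009]
 [-0.2469 -0.2567]
 [-0.2418  0.1009]]
```

View pics/fit.png

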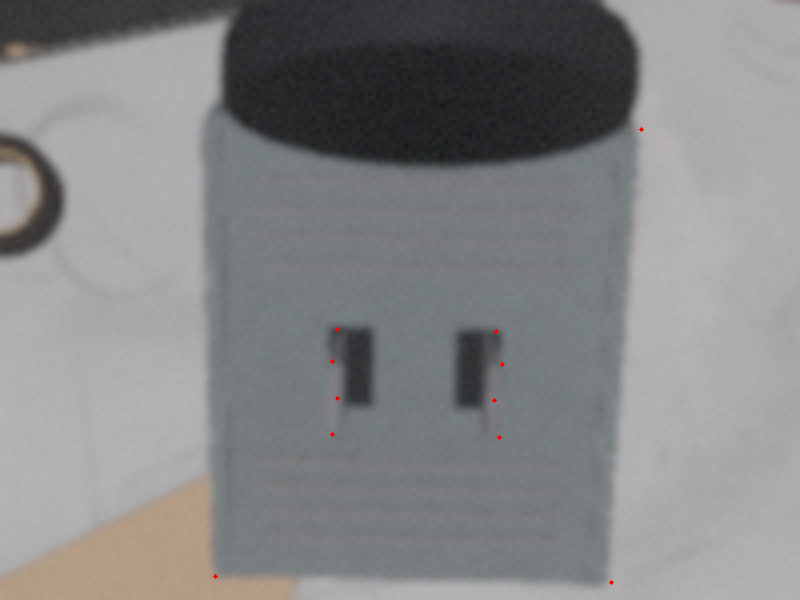

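```bash
cat >> h.py <<'E'
def togo(X):
    s=env.observe();R=np.array(s["tool_rot"]);return (np.asarray(X)-s["position"])@R*100
def bx(*m):
    o,R=box(np.load('e.npy'));return o+R@(np.array(m)/1e3)
E
python3 -c "
from h import *
print(togo(bx(0,0,120)),togo(bx(0,0,7)))"
```

```text
[-8.9355  0.3195 22.8993] [-8.9181  0.3529 34.1993]
```

```bash
python3 -m crank '[8.5,-3,0.1,0,0, 8.5,-3,0.1,0,0, 8.5,-2.9,0.1,2,0, 8.5,0,0,4,0, 8.5,0,0,4,0, 8.5,0,0,4,0, 8.5,0,0,4,0, 8.5,0,0,4,0]'; python3 -m crank '[8.5,0,0,0.9,0.007, 8.5,0,0,0,0, 8.5,0,0,0,0, 8.5,0,0,0,0,8.5,0,0,0,0,8.5,0,0,0,0,8.5,0,0,0,0,8.5,0,0,0,0]'; python3 - <<'E'
from h import *
import pickle
print(togo(bx(0,0,7)))
w=optics.get_image("wrist");save(w,'w3');pickle.dump(dict(w),open('w3.pkl','wb'))
im=w["color"][:,:,::-1].copy()
for m in [(-85,74,4),(-85,-74,4),(85,-74,4),(85,74,4),(13,28,38),(-13,28,38),(13,-28,38),(-13,-28,38)]:
    print(m,proj(w,bx(*m))); cv2.circle(im,tuple(int(v) for v in proj(w,bx(*m))),2,(0,0,255),-1)
cv2.imwrite('pics/w3d.png',im)
E
```

```text
time_s: 9.12
position: [0.4756, 0.0343, 0.2339]
tool_rot: [[0.872, -0.21, 0.442], [-0.186, -0.978, -0.098], [0.453, 0.003, -0.892]]
ft_force: [1.0, -0.3, 1.2]
grip_width: 0.085
gripper_force: 0.0
time_s: 9.78
position: [0.479, 0.0336, 0.2278]
tool_rot: [[0.871, -0.216, 0.442], [-0.193, -0.976, -0.098], [0.453, -0.0, -0.892]]
ft_force: [-0.4, 0.2, -0.3]
grip_width: 0.085
gripper_force: 0.0
[-0.0494  0.0882 11.3638]
(-85, 74, 4) [191.43   299.2031]
(-85, -74, 4) [371.2464 300.5017]
(85, -74, 4) [393.3301  81.8261]
(85, 74, 4) [172.431  80.471]
(13, 28, 38) [238.7455 198.7094]
(-13, 28, 38) [239.999  235.6763]
(13, -28, 38) [325.3346 199.2914]
(-13, -28, 38) [323.5632 236.2533]
```

View pics/w3d.png

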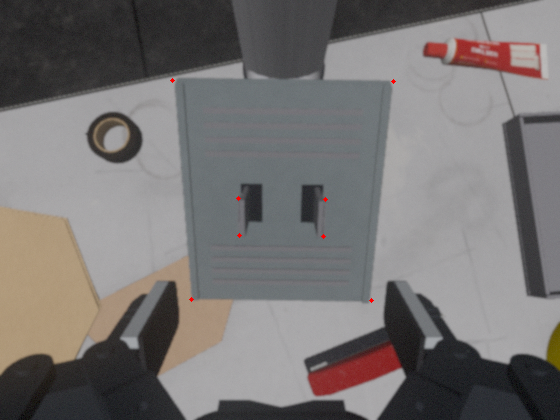

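```bash
python3 -m crank '[8.5,0,0.1,2.8,0, 8.5,0,0,2.8,0, 8.5,0,0,2.8,0, 8.5,0,0,2,0, 8.5,0,0,0.9,0, 8.5,0,0,0,0,8.5,0,0,0,0,8.5,0,0,0,0]' 24; python3 -c "
from h import *
print(togo(bx(0,0,7)))"
```

```text
time_s: 10.5
position: [0.5288, 0.0216, 0.1275]
tool_rot: [[0.87, -0.216, 0.442], [-0.193, -0.976, -0.098], [0.453, -0.0, -0.891]]
ft_force: [-0.5, 0.2, 0.8]
grip_width: 0.0844
gripper_force: 0.0
[-0.0728 -0.0075  0.1065]
```

```bash
python3 -m crank '[3,0,0,0,0, 3,0,0,0,0, 3,0,0,0,0, 3,0,0,0,0, 3,0,0,0,0, 3,0,0,0,0,3,0,0,0,0,3,0,0,0,0]' 24
```

```text
time_s: 11.17
position: [0.5287, 0.0217, 0.1273]
tool_rot: [[0.87, -0.216, 0.442], [-0.193, -0.976, -0.097], [0.453, -0.001, -0.892]]
ft_force: [-5.7, 2.2, 10.2]
grip_width: 0.0369
gripper_force: 22.9
```

```bash
python3 -m crank '[3,0,0,-0.5,0, 3,0,0,-1,0, 3,0,0,-2,0, 3,0,0,-2.5,0, 3,0,0,-2.5,0, 3,0,0,-2.5,0,3,0,0,-2.5,0,3,0,0,-2.5,0]'; python3 - <<'E'
from h import *
import pickle
t=optics.get_image("top")
P=np.float32([onz(t,np.array(u)/2.66+120,.009)[:2] for u in [(148,197),(222,232),(237,298),(205,346),(115,340),(90,288)]])
M=cv2.moments(P.reshape(-1,1,2)*1000);print('top centroid',M['m10']/M['m00'],M['m01']/M['m00'])
w=pickle.load(open('w2.pkl','rb'))
P=np.float32([onz(w,np.array(u),.009)[:2] for u in [(89,207),(151,220),(172,266),(146,318),(86,323),(56,282)]])
M=cv2.moments(P.reshape(-1,1,2)*1000);print('w2',P,M['m10']/M['m00'],M['m01']/M['m00'])
print('tray w2',[onz(w,np.array(u),.03)[:2] for u in [(424,158),(519,153),(534,263),(433,268)]])
print('stack',[onz(t,np.array(u)/2.66+120,.0)[:2] for u in [(90,478),(62,292)]])
p=optics.get_image("scene");save(p,'s1')
print(spotter.look_for(p,"cover_grip"),togo(bx(0,0,7)))
cv2.imwrite('pics/s1c.png',cv2.resize(p["color"][130:400,40:420,::-1],None,fx=2,fy=2))
E
```

```text
time_s: 11.83
position: [0.4564, 0.0374, 0.2701]
tool_rot: [[0.872, -0.216, 0.439], [-0.193, -0.976, -0.097], [0.45, 0.0, -0.893]]
ft_force: [0.3, 0.7, -1.1]
grip_width: 0.0369
gripper_force: 25.5
top centroid 508.7373175784128 321.0186191741291
w2 [[0.6212 0.3461]
 [0.5764 0.2447]
 [0.4914 0.2226]
 [0.416  0.2795]
 [0.4289 0.3783]
 [0.506  0.4184]] 511.33544766854527 318.33851221238484
tray w2 [array([ 0.5804, -0.2361]), array([ 0.5549, -0.398 ]), array([ 0.3705, -0.3672]), array([ 0.3976, -0.2021])]
stack [array([0.2449, 0.4156]), array([0.4915, 0.4632])]
[{'at': [0.4968, 0.4829], 'score': 0.95}, {'at': [0.5657, 0.661], 'score': 0.45}] [-0.0556 -0.0083 16.1457]
```

View pics/s1c.png

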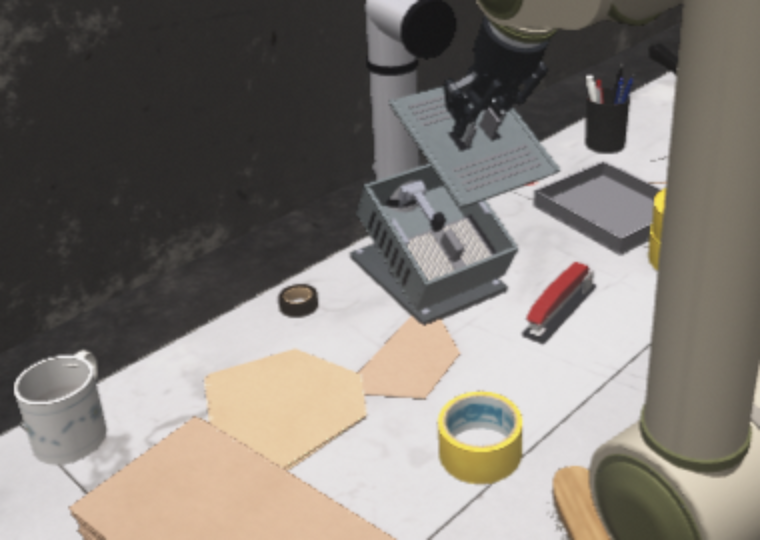

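```bash
python3 -m crank '[3,-1,0,-0.5,0, 3,-2,-1,0,0, 3,0,-3,0,0, 3,0,-4,0,0, 3,0,-4,0,0, 3,0,-4,0,0,3,0,-4,0,0,3,0,-3,0,0]'; python3 -c "
from h import *
print(togo([.502,.312,.2]),togo([.502,.312,.09]))"
```

```text
time_s: 12.65
position: [0.4787, 0.2706, 0.2578]
tool_rot: [[0.873, -0.215, 0.438], [-0.191, -0.977, -0.098], [0.449, 0.002, -0.894]]
ft_force: [0.2, -1.1, -1.4]
grip_width: 0.0368
gripper_force: 25.5
[-1.3472 -4.5527  5.7814] [-6.2832 -4.5725 15.6117]
```

```bash
python3 -m crank '[3,-0.4,-1.6,1.2,0, 3,-0.4,-1.5,1.2,0, 3,-0.5,-1.5,1.7,0, 3,-0.5,0,1.7,0, 3,-1.2,0,2.4,0, 3,-1.2,0,2.4,0,3,-1,0,2,0,3,-1,0,2,0]';python3 -m crank '[3,0,0,0,0,3,0,0,0,0,3,-0.2,0,0.4,0, 3,-0.2,0,0.4,0, 3,-0.2,0,0.4,0, 3,-0.1,0,0.2,0,3,0,0,0,0,3,0,0,0,0]'; python3 -c "
from h import *
print(togo([.502,.312,.065]))"
```

```text
time_s: 13.32
position: [0.4983, 0.3099, 0.0986]
tool_rot: [[0.873, -0.216, 0.437], [-0.192, -0.976, -0.099], [0.448, 0.002, -0.894]]
ft_force: [-0.2, 1.1, -1.6]
grip_width: 0.0366
gripper_force: 25.5
time_s: 13.98
position: [0.4999, 0.3106, 0.0862]
tool_rot: [[0.871, -0.216, 0.441], [-0.193, -0.976, -0.097], [0.452, -0.0, -0.892]]
ft_force: [0.3, 0.2, -1.6]
grip_width: 0.0367
gripper_force: 25.5
[-0.8047 -0.181   1.9728]
```

```bash
python3 -m crank '[3,-0.2,-0.1,0.4,0,3,-0.2,-0.1,0.4,0,3,-0.2,0,0.4,0, 3,-0.1,0,0.3,0, 3,0,0,0,0, 3,0,0,0,0,3,0,0,0,0,3,0,0,0,0]';python3 -m crank '[3,-0.1,0,0.2,0,3,-0.1,0,0.2,0,3,-0.1,0,0.2,0, 3,0,0,0,0, 3,0,0,0,0, 3,0,0,0,0,3,0,0,0,0,3,0,0,0,0]'
```

```text
time_s: 14.65
position: [0.5009, 0.3124, 0.0698]
tool_rot: [[0.871, -0.216, 0.441], [-0.193, -0.976, -0.097], [0.452, -0.0, -0.892]]
ft_force: [-0.1, -0.4, -2.7]
grip_width: 0.0365
gripper_force: 25.5
time_s: 15.32
position: [0.5015, 0.3126, 0.0634]
tool_rot: [[0.87, -0.216, 0.442], [-0.193, -0.976, -0.097], [0.453, -0.001, -0.892]]
ft_force: [3.5, -0.5, 4.4]
grip_width: 0.0367
gripper_force: 26.7
```

```bash
python3 -m crank '[3,-0.1,0,0.2,0,3,-0.1,0,0.2,0,3,-0.1,0,0.2,0, 3,-0.1,0,0.2,0, 3,-0.1,0,0.2,0, 3,-0.1,0,0.2,0,3,0,0,0,0,3,0,0,0,0]' 20
```

```text
time_s: 15.98
position: [0.5008, 0.3124, 0.0493]
tool_rot: [[0.871, -0.216, 0.44], [-0.193, -0.976, -0.097], [0.451, -0.0, -0.892]]
ft_force: [2.8, -0.1, 2.9]
grip_width: 0.0368
gripper_force: 26.8
```

```bash
python3 -m crank '[3,-0.1,0,0.2,0,3,-0.1,0,0.2,0,3,-0.1,0,0.2,0, 3,-0.1,0,0.2,0, 3,-0.1,0,0.2,0, 3,0,0,0,0,3,0,0,0,0,3,0,0,0,0]' 20
python3 - <<'E'
from h import *
p=optics.get_image("scene");w=optics.get_image("wrist")
a=cv2.resize(p["color"][200:400,40:340,::-1],(630,420));b=w["color"][:,:,::-1]
cv2.imwrite('pics/s2.png',cv2.resize(np.hstack([a,b]),(800,282)))
E
```

```text
time_s: 16.65
position: [0.5006, 0.3123, 0.0378]
tool_rot: [[0.872, -0.216, 0.44], [-0.193, -0.976, -0.098], [0.451, 0.0, -0.893]]
ft_force: [0.3, 0.3, -0.1]
grip_width: 0.0366
gripper_force: 26.5
```

View pics/s2.png

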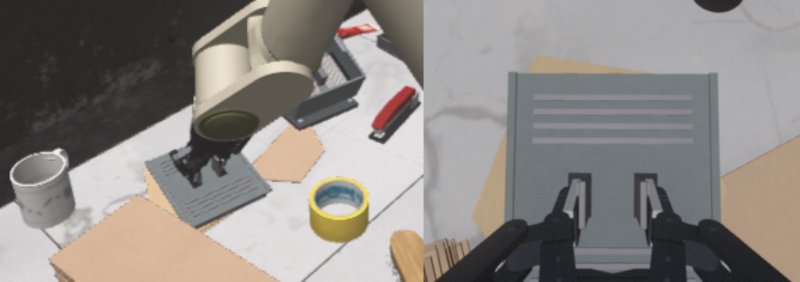

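```bash
python3 -m crank '[5,0,0,0,0,7,0,0,0,0,8.5,0,0,0,0,8.5,0,0,0,0,8.5,0,0,0,0, 8.5,0,0,-1,0,8.5,0,0,-3,0,8.5,0,0,-4,0]';python3 -m crank '[8.5,0,0,-4,0,8.5,0,0,-4,0,8.5,0,0,-4,0, 8.5,0,0,-2,0, 8.5,0,0,0,0, 8.5,0,0,0,0,8.5,0,0,0,0,8.5,0,0,0,0]'
python3 - <<'E'
from h import *
w=optics.get_image("wrist");save(w,'w4')
for q in ("cover_grip","tab_left","tab_right","card_pad"):
    for r in spotter.look_for(w,q)[:1]: u=np.array(r["at"])*[560,420];print(q,r["score"],onz(w,u,.043))
# corners via grabcut-free: threshold cover colour
hsv=cv2.cvtColor(w["color"],cv2.COLOR_RGB2HSV);m=cv2.inRange(hsv,(80,20,60),(110,90,170));m=cv2.morphologyEx(m,cv2.MORPH_OPEN,np.ones((5,5)))
c=max(cv2.findContours(m,0,2)[0],key=cv2.contourArea);b=cv2.boxPoints(cv2.minAreaRect(c))
q=cv2.approxPolyDP(c,8,True)[:,0];print(q)
print([onz(w,u,.027) for u in q])
print(togo(bx(2,0,120)))
E
```

```text
time_s: 17.42
position: [0.4648, 0.3194, 0.1088]
tool_rot: [[0.873, -0.217, 0.437], [-0.193, -0.976, -0.1], [0.448, 0.003, -0.894]]
ft_force: [0.2, 0.7, 0.5]
grip_width: 0.0849
gripper_force: 0.0
time_s: 18.08
position: [0.4039, 0.3334, 0.2332]
tool_rot: [[0.872, -0.217, 0.439], [-0.193, -0.976, -0.099], [0.45, 0.002, -0.893]]
ft_force: [0.5, -0.4, 0.2]
grip_width: 0.0847
gripper_force: 0.0
cover_grip 0.81 [0.485  0.3162 0.043 ]
tab_left 0.7 [0.502  0.3384 0.043 ]
tab_right 0.69 [0.4905 0.2856 0.043 ]
card_pad 0.8 [0.5216 0.3827 0.043 ]Traceback (most recent call last):
  File "<stdin>", line 7, in <module>
ValueError: max() iterable argument is empty
```

```bash
python3 -c "
from h import *
print(togo(bx(2,0,120)),togo(bx(2,0,-27)))"
```

```text
[12.1898 27.7243  6.8498] [12.2258 27.7556 21.5498]
```

```bash
python3 -m crank '[8.5,0,4,-1,0,8.5,0,4,0,0,8.5,0,4,0,0,8.5,0,4,0,0,8.5,1,4,0,0, 8.5,3,4,0,0,8.5,4,3.7,0,0,8.5,4,0,0,0]';python3 -m crank '[6,0.2,0,2,0,6,0,0,3,0,6,0,0,2,0, 6,0,0,0,0, 6,0,0,0,0, 6,0,0,0,0,6,0,0,0,0,6,0,0,0,0]'
python3 - <<'E'
from h import *
w=optics.get_image("wrist");p=optics.get_image("scene")
print(togo(bx(2,0,-27)))
for q in ("clamp_grip","filter_grip","cover_grip"):
  for pp in (w,p):
    for r in spotter.look_for(pp,q)[:2]: print(q,np.array(r["at"])*[560,420],r["score"])
print(proj(w,bx(2,0,-4)),proj(w,bx(-38,0,-4)))
im=w["color"][:,:,::-1].copy()
for m in [(-86,74,0),(-86,-74,0),(86,-74,0),(86,74,0),(10,7,-4),(-6,-7,-4),(-56,-7,-4),(-20,7,-4)]: cv2.circle(im,tuple(int(round(v)) for v in proj(w,bx(*m))),2,(0,0,255),-1)
w4=cv2.imread('pics/w4.png')
big=np.vstack([np.hstack([cv2.resize(im,(520,390)),np.zeros((390,280,3),np.uint8)]),np.zeros((200,800,3),np.uint8)])
big[:,520:]=0;big[0:210,520:800]=cv2.resize(w4,(280,210));big[390:590,0:420]=cv2.resize(p["color"][230:350,60:312,::-1],(420,200))
cv2.imwrite('pics/m1.png',big)
E
```

```text
time_s: 19.0
position: [0.4337, 0.0548, 0.2912]
tool_rot: [[0.87, -0.222, 0.439], [-0.198, -0.975, -0.101], [0.451, 0.001, -0.893]]
ft_force: [1.1, 0.5, 0.9]
grip_width: 0.0852
gripper_force: 0.0
time_s: 19.67
position: [0.4674, 0.0526, 0.2306]
tool_rot: [[0.87, -0.216, 0.443], [-0.192, -0.976, -0.097], [0.453, -0.0, -0.891]]
ft_force: [0.5, 0.2, -0.2]
grip_width: 0.0601
gripper_force: 0.0
[ 1.4225  1.7093 15.6791]
clamp_grip [304.696 120.288] 0.89
clamp_grip [255.192 233.31 ] 0.56
filter_grip [296.52  208.782] 0.69
filter_grip [304.304 121.086] 0.41
filter_grip [265.384 257.292] 0.87
cover_grip [ 40.824 288.918] 0.84
cover_grip [ 82.208 210.798] 0.52
cover_grip [187.376 328.608] 0.86
[302.748  177.0905] [301.4979 224.8437]
```

View pics/m1.png

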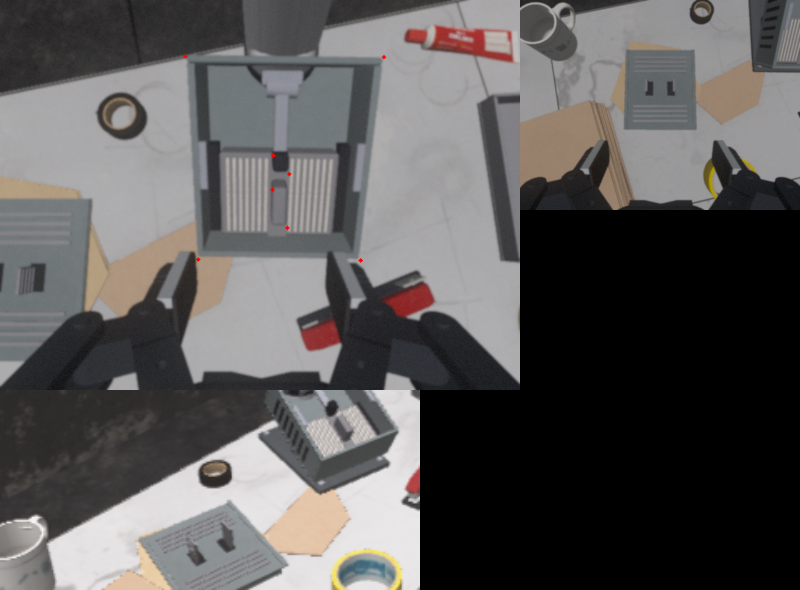

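```bash
python3 -m crank '[5,0.7,0.9,1,0,5,0.7,0.8,2,0,5,0,0,2.5,0,5,0,0,2.5,0,5,0,0,2,0, 5,0,0,2,0,5,0,0,1.5,0,5,0,0,0,0]';python3 -m crank '[5,0,0,0,0,5,0,0,0.7,0,5,0,0,0.7,0, 5,0,0,0.3,0, 5,0,0,0.3,0, 5,0,0,0,0,5,0,0,0,0,5,0,0,0,0]'
python3 -c "
from h import *
print(togo(bx(2,0,-27)))"
```

```text
time_s: 20.73
position: [0.5354, 0.0197, 0.1127]
tool_rot: [[0.873, -0.217, 0.437], [-0.194, -0.976, -0.097], [0.448, 0.0, -0.894]]
ft_force: [-0.5, 0.2, -0.1]
grip_width: 0.0503
gripper_force: 0.0
time_s: 21.4
position: [0.5443, 0.018, 0.0976]
tool_rot: [[0.871, -0.216, 0.441], [-0.193, -0.976, -0.097], [0.452, -0.0, -0.892]]
ft_force: [0.5, 0.1, -0.3]
grip_width: 0.0502
gripper_force: 0.0
[ 0.0669 -0.0097  0.116 ]
```

```bash
python3 -m crank '[0.5,0.05,0,0,0,0.5,0,0,0,0,0.5,0,0,0,0,0.5,0,0,0,0,0.5,0,0,0,0,0.5,0,0,0,0,0.5,0,0,0,0,0.5,0,0,0,0]' 30;python3 -m crank '[0.5,0.12,0,-0.6,0,0.5,0.14,0,-0.58,0,0.5,0.24,0,-0.55,0,0.5,0.25,0,-0.55,0,0.5,0.34,0,-0.5,0,0.5,0.35,0,-0.49,0,0.5,0.44,0,-0.41,0,0.5,0.44,0,-0.41,0]'
python3 -c "
from h import *
print(togo(bx(2,0,-27)))"
```

```text
time_s: 22.07
position: [0.5448, 0.0185, 0.0979]
tool_rot: [[0.871, -0.216, 0.441], [-0.193, -0.976, -0.097], [0.452, -0.001, -0.892]]
ft_force: [0.4, 5.8, 1.6]
grip_width: 0.0132
gripper_force: 31.7
time_s: 22.73
position: [0.5465, 0.0181, 0.1439]
tool_rot: [[0.872, -0.216, 0.439], [-0.194, -0.976, -0.096], [0.449, -0.001, -0.893]]
ft_force: [6.1, 4.7, -8.0]
grip_width: 0.0129
gripper_force: 29.2
[-2.2065  0.0469  4.1543]
```

```bash
python3 -m crank '[0.5,0.51,0,-0.32,0,0.5,0.52,0,-0.32,0,0.5,0.42,0,-0.17,0,0.5,0.42,0,-0.16,0,0.5,0.4,0,-0.1,0,0.5,0,0,0,0,0.5,0,0,0,0,0.5,0,0,0,0]'
python3 -c "
from h import *
print(togo(bx(2,0,-27)))"
```

```text
time_s: 23.4
position: [0.5614, 0.0146, 0.1641]
tool_rot: [[0.872, -0.216, 0.44], [-0.193, -0.976, -0.097], [0.45, -0.001, -0.893]]
ft_force: [-1.9, 4.8, -0.4]
grip_width: 0.013
gripper_force: 29.4
[-4.4876  0.0314  5.2694]
```

```bash
python3 -m crank '[5,0,0,0,0,5,0,0,0,0,5,0,0,0,0,5,0,0,0,0,5,0,0,0,0,5,0,0,0,0,5,-1.5,0,-2,0,5,-3,0,-3,0]'; python3 -m crank '[5,-3,0,-2,0,5,0,0,-1,0,5,0,0,0,0,5,0,0,0,0,5,0,0,0,0,5,0,0,0,0,5,0,0,0,0,5,0,0,0,0]'
python3 - <<'E'
from h import *
w=optics.get_image("wrist");p=optics.get_image("scene")
for q in ("clamp_grip","filter_grip"):
  for n,pp in (("w",w),("s",p)):
    for r in spotter.look_for(pp,q)[:2]: print(q,n,np.array(r["at"])*[560,420],r["score"])
for m in [(2,0,-4),(93,0,28),(-38,0,-4)]: print(m,proj(w,bx(*m)),proj(p,bx(*m)))
save(w,'w5');save(p,'s5')
im=w["color"][:,:,::-1]
big=np.hstack([cv2.resize(im,(400,300)),cv2.resize(p["color"][180:300,170:330,::-1],(400,300))]);cv2.imwrite('pics/m2.png',big)
print(togo(bx(-38,0,-29)))
E
```

```text
time_s: 24.07
position: [0.5028, 0.0267, 0.1881]
tool_rot: [[0.871, -0.217, 0.441], [-0.194, -0.976, -0.098], [0.451, -0.0, -0.892]]
ft_force: [-0.7, 1.3, 0.9]
grip_width: 0.0498
gripper_force: 0.0
time_s: 24.73
position: [0.4624, 0.0361, 0.2011]
tool_rot: [[0.872, -0.216, 0.44], [-0.193, -0.976, -0.097], [0.451, -0.0, -0.893]]
ft_force: [0.9, 0.6, 0.2]
grip_width: 0.0496
gripper_force: 0.0
clamp_grip w [280.784 102.018] 0.91
clamp_grip w [277.088 112.98 ] 0.33
clamp_grip s [253.624 230.202] 0.66
filter_grip w [280.392 202.608] 0.8
filter_grip s [263.704 253.008] 0.6
(2, 0, -4) [280.3356 165.5326] [260.3484 238.1064]
(93, 0, 28) [280.8291  11.1689] [246.1913 206.0762]
(-38, 0, -4) [280.0716 218.994 ] [267.9619 249.5235]
[-1.1153 -0.0377 13.4038]
```

View pics/m2.png

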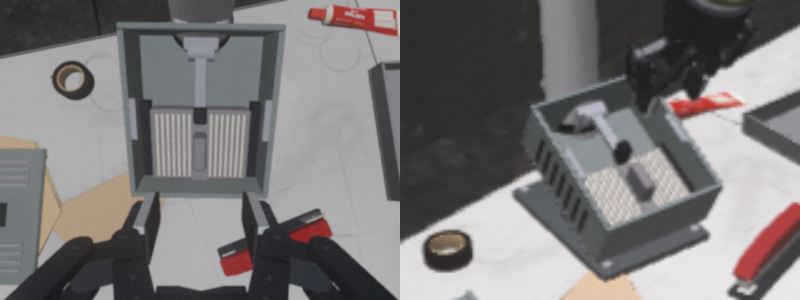

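```bash
python3 -c "
from h import *
print(togo(bx(2,0,-28)))"
python3 - <<'E'
from h import *
w=optics.get_image("wrist")
g=w["color"][60:300,180:380].astype(int).sum(2)
m=(g<110).astype(np.uint8);n,l,s,c=cv2.connectedComponentsWithStats(m)
for i in range(1,n):
    if s[i,4]>30: print(s[i]+[180,60,0,0,0],c[i]+[180,60])
for mm in [(10,7,-4),(-6,-7,-4),(10,7,-30),(-6,-7,-30)]: print(mm,proj(w,bx(*mm)))
E
```

```text
[ 2.8844 -0.0143 13.2967]
(10, 7, -4) [270.4371 153.9265]
(-6, -7, -4) [290.314  176.5114]
(10, 7, -30) [271.5086 147.4504]
(-6, -7, -30) [289.6384 168.1931]
```

```bash
python3 - <<'E'
from h import *
w=optics.get_image("wrist")
g=w["color"].mean(2)
print('col280 rows20..', [int(v) for v in g[20:290:2,278:284].mean(1)])
print('row160', [int(v) for v in g[156:164,180:380:2].mean(0)])
print('row228', [int(v) for v in g[224:232,250:310:1].mean(0)])
for mm in [(-86,0,0),(-80,0,0),(80,0,0),(86,0,0),(4,0,-34),(-80,0,-34),(-56,0,-4),(-20,0,-4),(-20,0,-34),(10,0,-4),(-6,0,-4),(-6,0,-30)]: print(mm,proj(w,bx(*mm))[1])
E
```

```text
col280 rows20.. [75, 75, 75, 75, 74, 77, 101, 119, 120, 118, 100, 68, 58, 74, 77, 82, 123, 144, 144, 145, 145, 145, 149, 150, 152, 152, 148, 147, 143, 135, 129, 144, 147, 148, 148, 148, 147, 146, 148, 147, 147, 147, 147, 148, 146, 147, 147, 147, 146, 147, 146, 146, 147, 146, 147, 146, 145, 146, 147, 146, 147, 146, 146, 146, 139, 83, 46, 51, 52, 51, 52, 53, 51, 50, 51, 51, 50, 93, 121, 124, 123, 123, 108, 88, 87, 88, 93, 112, 124, 125, 125, 123, 124, 123, 123, 123, 123, 123, 122, 123, 122, 123, 121, 121, 123, 119, 120, 120, 113, 109, 122, 123, 123, 123, 124, 120, 107, 99, 100, 99, 99, 99, 99, 101, 100, 112, 123, 124, 139, 170, 175, 175, 175, 175, 175]
row160 [122, 137, 146, 147, 145, 116, 69, 61, 60, 51, 50, 51, 50, 49, 51, 89, 118, 123, 128, 151, 149, 126, 131, 153, 144, 125, 136, 153, 140, 124, 139, 152, 135, 126, 144, 152, 132, 127, 144, 148, 129, 128, 147, 145, 125, 98, 52, 51, 53, 52, 51, 52, 52, 51, 52, 96, 124, 140, 148, 130, 126, 142, 146, 129, 126, 142, 141, 127, 129, 145, 140, 124, 132, 145, 136, 124, 135, 143, 133, 124, 136, 143, 129, 123, 118, 95, 56, 48, 48, 49, 51, 51, 60, 70, 79, 119, 143, 147, 146, 139]
row228 [172, 172, 157, 136, 126, 132, 151, 167, 171, 161, 141, 128, 132, 149, 167, 171, 159, 138, 123, 114, 107, 108, 113, 118, 122, 122, 123, 122, 122, 121, 121, 121, 120, 120, 118, 114, 107, 99, 101, 111, 120, 131, 151, 168, 172, 160, 140, 127, 130, 146, 164, 171, 162, 144, 129, 128, 142, 161, 171, 166]
(-86, 0, 0) 278.8505333178589
(-80, 0, 0) 271.93951377922383
(80, 0, 0) 43.01047031840196
(86, 0, 0) 32.32805730399173
(4, 0, -34) 154.34172953818415
(-80, 0, -34) 252.19264628114365
(-56, 0, -4) 241.0502030182336
(-20, 0, -4) 195.35047503841372
(-20, 0, -34) 184.19926255963674
(10, 0, -4) 153.98971897337992
(-6, 0, -4) 176.4432764795687
(-6, 0, -30) 168.13463437521148
```

```bash
python3 -m crank '[5,1.5,0,2,0,5,1.5,0,2,0,5,0,0,2.5,0,5,0,0,2.5,0,5,0,0,2,0, 5,0,0,1.5,0,5,0,0,0.8,0,5,0,0,0,0]' 60;python3 -m crank '[5,0,0,0,0,5,0,0,0,0,0.5,0,0,0,0, 0.5,0,0,0,0, 0.5,0,0,0,0, 0.5,0,0,0,0,0.5,0,0,0,0,0.5,0,0,0,0]' 60
python3 -c "
from h import *
print(togo(bx(4,0,-29)))"
```

```text
time_s: 25.8
position: [0.5468, 0.0174, 0.0951]
tool_rot: [[0.872, -0.216, 0.439], [-0.193, -0.976, -0.097], [0.449, -0.0, -0.893]]
ft_force: [-0.0, -1.0, 0.4]
grip_width: 0.05
gripper_force: 0.0
time_s: 26.47
position: [0.5468, 0.018, 0.0973]
tool_rot: [[0.871, -0.216, 0.442], [-0.193, -0.976, -0.097], [0.453, -0.001, -0.892]]
ft_force: [-2.3, 5.4, 5.3]
grip_width: 0.0125
gripper_force: 59.1
[0.0556 0.0411 0.1796]
```

```bash
python3 -m crank '[0.5,0.12,0,-0.6,0,0.5,0.14,0,-0.58,0,0.5,0.24,0,-0.55,0,0.5,0.25,0,-0.55,0,0.5,0.34,0,-0.5,0,0.5,0.35,0,-0.49,0,0.5,0.44,0,-0.41,0,0.5,0.44,0,-0.41,0]'; python3 -m crank '[0.5,0.51,0,-0.32,0,0.5,0.52,0,-0.32,0,0.5,0.54,0,-0.24,0,0.5,0.54,0,-0.23,0,0,0,0,0,0,0.5,0,0,0,0,0.5,0,0,0,0,0.5,0,0,0,0]'
python3 - <<'E'
from h import *
print(togo(bx(4,0,-29)))
p=optics.get_image("scene")
for q in ("clamp_grip","clamp","filter_grip"):
    for r in spotter.look_for(p,q)[:3]: print(q,np.array(r["at"])*[560,420],r["score"])
for a in (0,.6,.8,1.,1.2,1.4):
    b=np.deg2rad(173.35)-a;print(a,proj(p,bx(62+60.4*np.cos(b),0,-24+60.4*np.sin(b))))
save(p,'s6')
E
```

```text
time_s: 27.13
position: [0.5488, 0.0176, 0.1427]
tool_rot: [[0.872, -0.216, 0.439], [-0.194, -0.976, -0.096], [0.449, -0.001, -0.893]]
ft_force: [9.7, 3.8, -14.3]
grip_width: 0.0122
gripper_force: 58.6
time_s: 27.8
position: [0.5618, 0.0146, 0.1619]
tool_rot: [[0.872, -0.216, 0.438], [-0.193, -0.976, -0.096], [0.449, -0.001, -0.894]]
ft_force: [3.7, 4.4, -9.1]
grip_width: 0.0123
gripper_force: 58.5
[-4.2159  0.0349  5.2623]
clamp_grip [252.784 222.306] 0.65
clamp [187.824 278.502] 0.17
filter_grip [266.504 255.612] 0.75
0 [259.251  240.8781]
0.6 [259.3024 229.7712]
0.8 [258.3465 225.476 ]
1.0 [256.9515 221.1923]
1.2 [255.1797 217.1116]
1.4 [253.1119 213.415 ]
```

```bash
python3 -m crank '[0.5,0.4,0,-0.1,0,0.5,0.4,0,-0.08,0,0.5,0.4,0,-0.06,0,0.5,0.4,0,-0.03,0,0.5,0,0,0,0,0.5,0,0,0,0,0.5,0,0,0,0,0.5,0,0,0,0]'
python3 - <<'E'
from h import *
print(togo(bx(4,0,-29)))
p=optics.get_image("scene")
for q in ("clamp_grip","filter_grip"):
    for r in spotter.look_for(p,q)[:3]: print(q,np.array(r["at"])*[560,420],r["score"])
E
```

```text
time_s: 28.67
position: [0.5752, 0.0114, 0.1723]
tool_rot: [[0.872, -0.216, 0.44], [-0.193, -0.976, -0.097], [0.451, -0.001, -0.893]]
ft_force: [2.5, 5.8, -9.3]
grip_width: 0.012
gripper_force: 58.5
[-5.9256  0.0189  5.5649]
filter_grip [265.496 254.1  ] 0.74
```

```bash
python3 -m crank '[0.5,0.4,0,0,0,0.5,0.4,0,0.02,0,0.5,0.4,0,0.03,0,0.5,0,0,0,0,0.5,0,0,0,0,0.5,0,0,0,0,0.5,0,0,0,0,0.5,0,0,0,0]'
python3 - <<'E'
from h import *
print(togo(bx(4,0,-29)))
p=optics.get_image("scene")
for q in ("clamp_grip","filter_grip"):
    for r in spotter.look_for(p,q)[:3]: print(q,np.array(r["at"])*[560,420],r["score"])
E
```

```text
time_s: 29.48
position: [0.5862, 0.0089, 0.1776]
tool_rot: [[0.871, -0.216, 0.441], [-0.193, -0.976, -0.097], [0.452, -0.0, -0.892]]
ft_force: [1.2, 6.0, -7.3]
grip_width: 0.0114
gripper_force: 58.4
[-7.1808  0.0016  5.5196]
filter_grip [265.328 255.78 ] 0.8
```

```bash
python3 -m crank '[5,0,0,0,0,5,0,0,0,0,5,0,0,0,0,5,0,0,0,0,5,0,0,0,0,5,0,0,0,0,5,-1.5,0,0,0,5,-3,0,-1,0]'; python3 -m crank '[5,-3.5,0,-1,0,5,-3.5,0,-2,0,5,0,0,-1,0,5,0,0,0,0,5,0,0,0,0,5,0,0,0,0,5,0,0,0,0,5,0,0,0,0]'
python3 - <<'E'
from h import *
w=optics.get_image("wrist");p=optics.get_image("scene")
for q in ("clamp_grip","filter_grip"):
  for n,pp in (("w",w),("s",p)):
    for r in spotter.look_for(pp,q)[:2]: print(q,n,np.array(r["at"])*[560,420],r["score"])
for m in [(2,0,-4),(93,0,28),(-38,0,-4)]: print(m,proj(w,bx(*m)),proj(p,bx(*m)))
save(w,'w7');save(p,'s7')
g=w["color"].mean(2);print('col rows0..',[int(v) for v in g[0:260:3,278:284].mean(1)])
print(togo(bx(-37,0,-30)))
E
```

```text
time_s: 30.3
position: [0.5442, 0.0176, 0.1663]
tool_rot: [[0.87, -0.217, 0.443], [-0.193, -0.976, -0.098], [0.454, -0.0, -0.891]]
ft_force: [-0.8, 0.0, 0.6]
grip_width: 0.0501
gripper_force: 0.0
time_s: 30.97
position: [0.4644, 0.0356, 0.1699]
tool_rot: [[0.871, -0.216, 0.44], [-0.193, -0.976, -0.098], [0.451, -0.0, -0.892]]
ft_force: [0.3, 1.1, -0.3]
grip_width: 0.0501
gripper_force: 0.0
clamp_grip w [282.912  42.294] 0.63
clamp_grip s [249.816 215.502] 0.54
clamp_grip s [186.704 281.82 ] 0.53
filter_grip w [278.824 196.182] 0.91
filter_grip s [263.592 257.082] 0.81
(2, 0, -4) [280.1536 156.2458] [260.3484 238.1064]
(93, 0, 28) [280.6581 -31.0374] [246.1913 206.0762]
(-38, 0, -4) [279.8701 217.281 ] [267.9619 249.5235]
col rows0.. [29, 32, 31, 31, 62, 66, 65, 64, 67, 66, 65, 65, 66, 65, 64, 69, 66, 94, 145, 133, 112, 80, 71, 120, 124, 124, 124, 124, 125, 125, 125, 125, 124, 125, 123, 124, 124, 124, 125, 125, 126, 126, 125, 124, 124, 124, 107, 91, 113, 127, 127, 126, 126, 127, 127, 127, 127, 126, 128, 125, 94, 93, 96, 114, 130, 128, 129, 129, 128, 128, 128, 127, 127, 128, 126, 126, 126, 125, 125, 118, 118, 127, 127, 127, 125, 107, 103]
[ 0.254  -0.0375 10.6141]
```

```bash
python3 -m crank '[5,0.25,0,2,0,5,0,0,2.5,0,5,0,0,2.5,0,5,0,0,2,0,5,0,0,1,0, 5,0,0,0.4,0,5,0,0,0,0,5,0,0,0,0]' 60;python3 -m crank '[0.5,0,0,0,0,0.5,0,0,0,0,0.5,0,0,0,0, 0.5,0,0,0,0, 0.5,0,0,0,0, 0.5,0,0,0,0,0.5,0,0,0,0,0.5,0,0,0,0]' 60
python3 -m crank '[0.5,0,0,-0.4,0,0.5,0,0,-0.8,0,0.5,0,0,-1.2,0, 0.5,0,0,-1.6,0, 0.5,0,0,-2,0, 0.5,0,0,-2.5,0,0.5,0,0,-2.5,0,0.5,0,0,-2.5,0]'; python3 -m crank '[0.5,0,0,-2,0,0.5,0,0,-1,0,0.5,0,0,0,0, 0.5,0,0,0,0, 0.5,0,0,0,0, 0.5,0,0,0,0,0.5,0,0,0,0,0.5,0,0,0,0]'
python3 - <<'E'
from h import *
w=optics.get_image("wrist");p=optics.get_image("scene");save(w,'w8');save(p,'s8')
for q in ("clamp_grip","filter_grip"):
  for n,pp in (("w",w),("s",p)):
    for r in spotter.look_for(pp,q)[:2]: print(q,n,np.array(r["at"])*[560,420],r["score"])
s=env.observe();print(proj(p,np.array(s["position"])-.015*np.array(s["tool_rot"])[:,2]))
print(togo([.46,-.30,.2]))
E
```

```text
time_s: 31.93
position: [0.5117, 0.0253, 0.0792]
tool_rot: [[0.871, -0.216, 0.441], [-0.193, -0.976, -0.097], [0.452, -0.0, -0.892]]
ft_force: [0.1, -0.2, -0.2]
grip_width: 0.05
gripper_force: 0.0
time_s: 32.6
position: [0.5117, 0.0253, 0.0795]
tool_rot: [[0.87, -0.217, 0.442], [-0.194, -0.976, -0.098], [0.453, -0.001, -0.892]]
ft_force: [-3.1, 1.3, 7.3]
grip_width: 0.0127
gripper_force: 59.4
time_s: 33.27
position: [0.4505, 0.0387, 0.1999]
tool_rot: [[0.872, -0.216, 0.439], [-0.193, -0.976, -0.097], [0.45, 0.0, -0.893]]
ft_force: [0.3, -0.8, -1.7]
grip_width: 0.0128
gripper_force: 58.7
time_s: 33.93
position: [0.4389, 0.0413, 0.2251]
tool_rot: [[0.872, -0.216, 0.439], [-0.193, -0.976, -0.097], [0.45, -0.0, -0.893]]
ft_force: [-0.6, 0.2, -2.4]
grip_width: 0.0127
gripper_force: 58.7
clamp_grip w [283.192  40.992] 0.61
clamp_grip s [247.688 214.62 ] 0.47
filter_grip w [538.216 152.88 ] 0.38
filter_grip s [276.192 227.514] 0.72
[283.6141 212.6775]
[ 7.2587 32.8713  6.5417]
```

```bash
python3 -m crank '[0.5,0,3,0,0,0.5,0,4,0,0,0.5,0,4,0,0, 0.5,0,4,0,0, 0.5,0.5,4,0,0, 0.5,1,4,0,0,0.5,1,4,0,0,0.5,1,3,0,0]'; python3 -m crank '[0.5,1,3,0,0,0.5,1,0,0,0,0.5,0,0,0,0, 0.5,0,0,0,0, 0.5,0,0,0,0, 0.5,0,0,0,0,0.5,0,0,0,0,0.5,0,0,0,0]'
python3 - <<'E'
from h import *
w=optics.get_image("wrist")
print(togo([.475,-.302,.075]))
for r in spotter.look_for(w,"tray"): print(r, onz(w,np.array(r["at"])*[560,420],.01))
E
```

```text
time_s: 34.9
position: [0.4038, -0.2619, 0.2419]
tool_rot: [[0.871, -0.218, 0.441], [-0.194, -0.976, -0.1], [0.452, 0.001, -0.892]]
ft_force: [0.7, -0.4, -1.1]
grip_width: 0.0128
gripper_force: 59.0
time_s: 35.57
position: [0.4155, -0.2909, 0.2506]
tool_rot: [[0.871, -0.215, 0.441], [-0.192, -0.977, -0.097], [0.451, -0.0, -0.892]]
ft_force: [0.3, -0.5, -1.7]
grip_width: 0.0128
gripper_force: 59.2
[-2.5337 -0.2109 18.3975]
{'at': [0.507, 0.3533], 'score': 0.83} [ 0.5465 -0.3232  0.01  ]
```

```bash
python3 -m crank '[0.5,-0.3,-0.1,2,0,0.5,-0.3,-0.1,2.5,0,0.5,-0.3,0,3,0, 0.5,-0.3,0,3,0, 0.5,-0.3,0,2.5,0, 0.5,-0.3,0,2,0,0.5,-0.3,0,1.7,0,0.5,-0.3,0,1.2,0]' 30; python3 -m crank '[0.5,0,0,0,0,0.5,0,0,0,0,0.5,-0.1,0,0.3,0, 0.5,-0.2,0,0.4,0, 0.5,-0.2,0,0.4,0, 0.5,0,0,0,0,0.5,0,0,0,0,0.5,0,0,0,0]'
```

```text
time_s: 36.33
position: [0.4742, -0.3021, 0.0784]
tool_rot: [[0.872, -0.216, 0.44], [-0.193, -0.976, -0.096], [0.45, -0.001, -0.893]]
ft_force: [0.1, 0.1, -1.9]
grip_width: 0.013
gripper_force: 59.2
time_s: 37.0
position: [0.4745, -0.3025, 0.0681]
tool_rot: [[0.871, -0.216, 0.441], [-0.193, -0.976, -0.098], [0.452, 0.0, -0.892]]
ft_force: [0.2, -0.6, -2.3]
grip_width: 0.0127
gripper_force: 59.1
```

```bash
python3 -m crank '[0.5,-0.1,0,0.2,0,0.5,-0.1,0,0.2,0,0.5,-0.1,0,0.2,0, 0.5,-0.1,0,0.2,0, 0.5,0,0,0.2,0, 0.5,-0.1,0,0.2,0,0.5,0,0,0,0,0.5,0,0,0,0]' 25; python3 -m crank '[0.5,-0.1,0,0.2,0,0.5,-0.1,0,0.2,0,0.5,-0.1,0,0.2,0, 0.5,0,0,0,0, 0.5,0,0,0,0, 0.5,0,0,0,0,0.5,0,0,0,0,0.5,0,0,0,0]'
```

```text
time_s: 37.67
position: [0.4762, -0.3029, 0.0563]
tool_rot: [[0.87, -0.216, 0.443], [-0.193, -0.976, -0.099], [0.454, 0.001, -0.891]]
ft_force: [-1.3, 3.5, 11.3]
grip_width: 0.0122
gripper_force: 61.3
time_s: 38.33
position: [0.4793, -0.3041, 0.0536]
tool_rot: [[0.866, -0.217, 0.45], [-0.191, -0.976, -0.103], [0.462, 0.004, -0.887]]
ft_force: [7.7, 11.9, 39.2]
grip_width: 0.0129
gripper_force: 66.9
```

```bash
python3 -m crank '[0.5,0.1,0,-0.3,0,0.5,0.1,0,-0.3,0,0.5,0,0,-0.1,0, 0.5,0,0,0,0, 0.5,0,0,0,0, 1.6,0,0,0,0,1.8,0,0,0,0,2.2,0,0,0,0]' 25; python3 -m crank '[4,0,0,0,0,5,0,0,0,0,5,0,0,0,0,5,0,0,0,0,5,0,0,-1,0,5,0,0,-2,0,5,0,0,-3,0,5,0,0,-4,0]';python3 -m crank '[5,0,0,-4,0,5,0,0,-4,0,5,0,0,-2,0,5,0,0,0,0,5,0,0,0,0,5,0,0,0,0,5,0,0,0,0,5,0,0,0,0]'
python3 - <<'E'
from h import *
w=optics.get_image("wrist");p=optics.get_image("scene");t=optics.get_image("top")
save(w,'w9');save(p,'s9');save(t,'t9')
for q,z in (("filter_grip",.06),("tray",.015),("cover_grip",.043),("card_pad",.009),("clamp_grip",.17),("stapler",.03)):
  for n,pp in (("w",w),("s",p),("t",t)):
    for r in spotter.look_for(pp,q)[:1]: u=np.array(r["at"])*[560,420];print(q,n,u,r["score"],onz(pp,u,z)[:2])
# filter gauge: width of handle/top
g=w["color"].mean(2)
c=np.array([.475,-.302,.034]);print(proj(w,c))
E
```

```text
time_s: 39.0
position: [0.4741, -0.3025, 0.0553]
tool_rot: [[0.871, -0.216, 0.441], [-0.193, -0.976, -0.098], [0.451, -0.0, -0.892]]
ft_force: [-0.4, 0.2, -0.3]
grip_width: 0.022
gripper_force: 0.0
time_s: 39.67
position: [0.429, -0.2918, 0.1445]
tool_rot: [[0.872, -0.216, 0.438], [-0.194, -0.976, -0.095], [0.449, -0.002, -0.894]]
ft_force: [-0.0, -1.2, 1.0]
grip_width: 0.05
gripper_force: 0.0
time_s: 40.33
position: [0.386, -0.2825, 0.2326]
tool_rot: [[0.872, -0.216, 0.44], [-0.194, -0.976, -0.095], [0.45, -0.002, -0.893]]
ft_force: [0.1, -0.4, -0.7]
grip_width: 0.0497
gripper_force: 0.0
filter_grip w [281.68  171.402] 0.94 [ 0.4751 -0.3026]
filter_grip t [356.216 234.108] 0.97 [ 0.478  -0.2889]
tray w [289.576 212.184] 0.8 [ 0.4407 -0.3035]
tray s [317.016 229.614] 0.6 [ 0.5538 -0.2608]
tray t [354.592 244.482] 0.55 [ 0.4439 -0.2914]
cover_grip w [ 65.408 322.518] 0.32 [ 0.3809 -0.073 ]
cover_grip s [190.68 329.7 ] 0.61 [0.4648 0.3257]
cover_grip t [181.776 227.01 ] 0.68 [0.4993 0.3154]
card_pad s [246.12  215.586] 0.64 [ 0.803  -0.1876]
card_pad t [180.208 204.204] 0.93 [0.5838 0.3314]
clamp_grip s [247.52  215.712] 0.51 [0.581  0.0205]
stapler w [ 63.504 323.484] 0.91 [ 0.3798 -0.0632]
stapler s [306.32  285.012] 0.73 [0.3837 0.0096]
stapler t [282.128 262.206] 0.6 [ 0.3799 -0.0355]
[281.151  177.5409]
```

```bash
python3 - <<'E'
from h import *
for n in ("wrist","top"):
    p=optics.get_image(n);g=p["color"].mean(2).astype(np.float32)
    c=proj(p,[.475,-.302,.034])
    if n=="top":
        x,y=c.astype(int);print(c);print(g[y-22:y+22:2,x-26:x+28:2].astype(int));continue
    k=np.ones((9,9));m=(cv2.dilate(g,k)-cv2.erode(g,k)>25)&(g>100)
    x,y=c.astype(int);mm=np.zeros(g.shape,np.uint8);mm[y-90:y+90,x-110:x+110]=m[y-90:y+90,x-110:x+110]
    print([int(v) for v in g[y-110:y+110:3,x+40-3:x+40+3].mean(1)],y-110)
    print([int(v) for v in g[y-2:y+2,x-130:x+130:3].mean(0)],x-130)
    print([int(v) for v in g[y-110:y+110:3,x-2:x+3].mean(1)])
    a=-.2187;R=np.array([[np.cos(a),-np.sin(a)],[np.sin(a),np.cos(a)]])
    for q in [(42,56),(42,-56),(-42,-56),(-42,56)]:
        d=R@(np.array(q)/1e3);print(q,proj(p,[.475+d[0],-.302+d[1],.034]))
    for q in [(18,0),(-18,0)]:
        d=R@(np.array(q)/1e3);print('h',q,proj(p,[.475+d[0],-.302+d[1],.064]))
E
```

```text
[144, 141, 137, 140, 139, 140, 141, 123, 82, 51, 51, 84, 118, 117, 118, 118, 120, 119, 118, 118, 117, 112, 133, 139, 137, 139, 137, 136, 137, 137, 135, 137, 137, 137, 135, 139, 138, 138, 138, 139, 137, 139, 138, 138, 137, 135, 118, 75, 85, 122, 122, 123, 122, 123, 122, 123, 123, 123, 122, 122, 122, 124, 123, 123, 123, 113, 109, 135, 152, 149, 145, 147, 146, 145] 68
[142, 141, 140, 141, 142, 141, 141, 142, 142, 141, 142, 143, 142, 140, 141, 141, 144, 144, 146, 135, 106, 57, 110, 122, 123, 119, 111, 125, 150, 128, 149, 128, 149, 130, 148, 129, 147, 132, 145, 131, 144, 109, 103, 108, 106, 101, 100, 138, 139, 139, 135, 142, 135, 140, 133, 144, 132, 144, 130, 146, 129, 113, 116, 120, 121, 121, 121, 121, 79, 66, 114, 145, 150, 150, 151, 150, 151, 152, 152, 153, 153, 153, 153, 152, 152, 152, 152] 150
[150, 149, 149, 148, 148, 147, 145, 144, 117, 63, 50, 54, 102, 117, 118, 118, 119, 118, 119, 118, 118, 119, 119, 120, 121, 111, 114, 118, 119, 120, 120, 121, 121, 121, 120, 121, 119, 92, 52, 79, 122, 122, 123, 123, 122, 124, 123, 102, 80, 123, 123, 124, 124, 124, 123, 123, 124, 124, 123, 124, 1
[... 2054 characters left out ...]
 142 122 110 193 190]
 [186  77 128 146 146 145 147 148 153 146 125 118 101 114 100 151 166 165
  167 164 125 145 141  97 113 189 190]
 [179 114 138 146 143 144 147 147 144 144 148 147 148 147 139 115 110 102
   96 133 147 144 144  79 150 190 188]
 [167  94 147 143 148 147 146 147 146 146 145 146 144 143 141 147 145 142
  142 134 146 145 147  49 184 193 185]
 [151 117 149 146 143 145 145 147 144 150 145 145 143 145 143 144 144 145
  143 144 143 145 141  36 173 192 187]
 [127 159 146 144 143 145 145 141 143 149 145 146 145 143 144 141 144 143
  144 145 148 144 137  76 173 189 184]
 [ 98 158 147 146 147 144 147 144 149 145 145 148 143 147 146 143 144 145
  142 142 141 143 125 120 188 191 187]]
```

```bash
python3 -c "
from h import *
print(env.close_job())"
```

```text
the job is handed in; nothing more can be done
None
```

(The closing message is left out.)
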